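# Screw the lid of the soaking jar down snug

## Task

Put the blue lid on the white jar in the steel stand: set it over the neck so that it drops onto the orange seal, then screw it clockwise by its grip bar until you feel the seal bite and the lid is snug, firmly finger-tight, and let go. Do not force it past snug or crush the seal, and leave everything else on the cabinet where it is.

Things in the scene. Friction and masses are not known exactly. Their poses are not given: they have to be found in the camera images.
- lid: loose round blue screw lid, 80 mm across, 0.09 kg. Origin: centre of its underside (skirt's lower rim); z up. Skirt 25 mm high, inner radius 36.5 mm; the inner face that meets the seal at z = 21 mm, top face at z = 25 mm. On top a white grip bar: 56 mm long along the lid's x, 16 mm thick along y, from z = 25 to 49 mm.
- lid_grip (a point): point on the lid's axis inside the grip bar, 47 mm above the lid's origin: a good place for the TCP, fingers closing along the lid's y (16 mm); axes as the lid's.
- lid_peg (a point): one of three white thread pegs inside the lid's skirt, 5 mm thick, pointing inward to radius 31.5 mm, 3.5 mm above the lid's origin, 120 deg apart; this one on the lid's +x side at 34 mm from its axis, the others at 120 and 240 deg from it. White dashes on the top face near the rim show the three angles.
- jar: white jar, 92 mm across, clamped immovably in a round steel stand (124 mm across) on the cabinet; origin: centre of the stand's underside, z up. Shoulder at z = 58 to 66 mm, neck of 30 mm radius up to z = 86 mm. Three separate grey thread ramps, 3 mm thick, run round the neck out to radius 35 mm.
- jar_gap (a point): middle of one of three gaps between the jar's ramps, for the lid's pegs: on the jar's +x side, 34 mm from its axis, 76.5 mm up; the others at 120 and 240 deg. Each is about 1.1 rad wide; blue dashes on the shoulder show the middles. A lid held level and centred drops onto the seal when its yaw equals the jar's modulo 120 deg, within 0.4 rad; else its pegs rest on the ramps, 1 to 11 mm too high.
- jar_ramp (a point): end of one ramp where a peg enters, 0.547 rad clockwise (from above: negative yaw) from the gap's middle, 34 mm from the axis, 81.5 mm up. From here clockwise its underside falls 8.5 mm per rad for 0.95 rad and draws the lid down. Pegs touch it 0.62 to 1.07 rad from the gap's middle; snug is 0.09 to 0.2 rad further. Past about 1.5 rad the pegs leave the ramps and the lid is loose again.
- jar_mouth (a point): centre of the seal's top, nominally 94 mm above the jar's origin (the seal's true height differs by up to 1.8 mm either way from jar to jar and is not measured; this point does not show it); axes as the jar's. A wall cabinet overhangs the back of the surface, 0.55 m up, from x of about 0.57 m on.
- seal: seat of the orange rubber sealing disc (55 mm across) in the jar's mouth; has the jar's origin and axes and does not move. The seal gives 8 N per mm. Turning the lid takes about 0.03 N m (0.025 to 0.04 with the friction) per newton that it presses on the seal. Snug is 6 to 13 N, about 0.27 N m; the thread holds it when let go. Over 20 N, by turning or by pushing, crushes it.
- tin: round tin, 56 mm across, 28 mm high; bystander; origin under its centre
- mug: white dotted mug, 78 x 114 x 93 mm; bystander; origin under its centre
- forceps: steel locking forceps lying flat, 213 x 113 x 8 mm; bystander; origin under its centre
Mind the look-alikes: they are no part of the job. Leave any green or pink look-alike of the lid alone.

How it is judged:
On the way:
1. the lid is set down level over the neck, its pegs down in the gaps, touching the seal (horizontal distance between lid and jar_mouth below 0.004 m and z of lid in the frame of jar below 0.0752 m and angle between lid's own z axis and vertical below 0.06 rad and contact force between lid and seal above 0.2 N), for 0.1 s.
At the end, for the whole second after the job is handed in: the lid sits centred (within 4 mm) and level (within 0.05 rad) on the jar, screwed down so that it presses on the seal with 6 to 13 N by itself, at rest (contact force between lid and seal between 6 and 13 N and horizontal distance between lid and jar_mouth below 0.004 m and z of lid in the frame of jar below 0.0752 m and angle between lid's own z axis and vertical below 0.05 rad and linear speed of lid below 0.01 m/s); the robot touches nothing.
It fails at once if the seal is crushed: the lid presses on it with more than 20 N (contact force between lid and seal above 20 N).
It fails at once if a bystander (tin, mug or forceps) is moved more than 15 mm (distance of any of tin, mug, forceps from where it was at the start of the episode above 0.015 m).
It also fails if it takes over 67 s, if anything falls off the work surface, if the arm or the gripper's body presses on something with over 40 N, if the wrist force passes 120 N, or if a joint passes its speed limit or range.

## Robot

A 6-joint arm with a two-finger parallel gripper is mounted at the origin on a cart in front of the work surface, level with it; the furniture and walls round the work are solid. World frame = base frame: x ahead of the robot, y to its left, z up, the work surface at z = 0. Lengths are in m, angles in rad, forces in N, time in s.
With the tool pointing down it reaches from about 0.25 to 0.725 m from the base axis. Payload 4 kg.
Tool frame: the origin (TCP) lies between the finger pads, 19 mm behind the fingertips; this is the grasp point; z points along the fingers, y is the line along which they close (so a half turn about z gives the same grasp; the last joint's range is limited). The gripper opens to 85 mm and grips with 20 to 120 N. Pads are 22 mm wide; open, the fingers measure 114 mm over their backs; the gripper's body (76 mm by 85 mm) begins 54 mm behind the grasp point. The pads swing forward as they close: fully open they stand 13 mm farther back than shut.
Start: joints at [-1.308, 0.241, 0.005, 1.335, 0, 1.571], TCP at [0.13, -0.483, 0.25] pointing down, gripper open.
Joint ranges: [-2.72, 2.72], [-1.05, 1.87], [-1.09, 1.28], [-1.99, 2.15], [-1.42, 1.44], [-3.14, 3.14]. Speed limits (rad/s): [2.79, 2.79, 3.14, 3.14, 3.14, 3.14].

## Interface

Orientations are given as a unit quaternion [x, y, z, w].
In Python, from workcell import telemetry, vision, workorder gives the robot as it stands.
- The arm moves only by the shell command python3 -m inch 'ROWS'. ROWS is JSON, a list of rows, each a list of 3 entries, a list of its own where there are three numbers: the turn, a rotation vector about the tool's x, y, z scaled (see below), then the shift along the tool's x, y, z scaled (see below), then the closure, from -1 (fully open) to 1 (shut). A call has 1 to 10 rows; each row shifts and turns the commanded pose from where the row before left it, along the tool's axes as they then stand; what a row does not reach is not made up. The controller multiplies each number of a shift by 0.3 m and each number of a turn by 360 degrees. A row lasts 1/12 s, in which the tool goes at most 41.7 mm and 7.16 degrees, less where a joint would pass 70% of its speed; a pose out of reach is approached as far as the arm can. A call with a number of a shift or a turn outside -1 to 1 is refused whole. A call with a gripper value outside its range is refused whole. The fingers move at their own pace and stop on an object; the grip force is fixed at half the most. Time passes only in rows, so rows that do not move let the fingers close. It gives the time, the measured TCP pose, the force, the opening and the grip force at its end, in the units of the state.
- telemetry.get_obs(): the state, without advancing time (a new reading comes with each control period).
- vision.camera(name): name is "scene" or "side" or "wrist"; returns a dict with "img" (480x640x3 uint8, red, green, blue), "fov_y" (degrees; the focal length in pixels is half the picture's height over the tangent of half this angle, whatever the lens; pixels are square), "cx", "cy" (the principal point, pixels), "pose" (4x4, takes a point from camera to world coordinates). Camera axes: x right, y up, looking along -z (the intrinsics and any distortion apply to the point x, -y, -z); pixel columns grow to the right and rows downward; lengths in m; the calibration is good to about 2 mm. A picture is of the moment at which its call begins. There is no depth.
- workorder.job_done(): hands the job in; it is judged then, once.
The state is a dict: "clock": time; "joint_pos": joint angles; "joint_vel": joint speeds; "tau": joint torques, N m; "eef_pos": TCP position; "tool_rot": TCP orientation; "ft_force": force on the tool from outside, world axes, zero at the start; "ft_torque": the same for the moment, N m; "grip_width": finger opening in m; "grasp_force": force on a finger pad.
Only numpy, scipy, OpenCV 4.12 (cv2) and the standard library are available. Lean on these libraries where they do the work, as an engineer would, in place of code of your own. Each camera call takes 0.05 s, during which the arm holds its last target. There are 200 camera calls.

## Working session

There is one attempt and no reset: what is moved stays moved. The work goes in short steps, Python scripts to look and compute and a shell command to move; the robot and the scene stay as the last step left them, time stands still between calls to the robot, and variables do not carry over. Pictures are saved under pics/ and viewed, at most 10 in all, crops included, and the job is handed in when it is done.

```bash
ls; mkdir -p pics
python3 - <<'E'
from workcell import telemetry, vision
import cv2,numpy as np
o=telemetry.get_obs();print({k:np.round(v,3).tolist() for k,v in o.items()})
ims=[]
for n in ["scene","side","wrist"]:
    c=vision.camera(n);print(n,{k:(np.round(v,4).tolist() if k!='img' else v.shape) for k,v in c.items()})
    cv2.imwrite(f"pics/{n}0.png",c["img"][:,:,::-1]); np.save(f"pics/{n}0.npy",c,allow_pickle=True)
E
```

```text
pics
{'clock': 0.0, 'joint_pos': [-1.308, 0.241, 0.004, 1.335, -0.0, 1.571], 'joint_vel': [0.003, -0.0, 0.0, -0.001, 0.001, 0.0], 'tau': [0.0, -37.232, 25.241, 0.017, 0.0, 0.0], 'eef_pos': [0.13, -0.482, 0.249], 'tool_rot': [0.991, 0.131, -0.0, -0.001], 'ft_force': [-0.315, 0.071, 0.065], 'ft_torque': [0.031, -0.029, 0.003], 'grasp_force': 0.0, 'grip_width': 0.085}
scene {'img': (480, 640, 3), 'fov_y': 44.1105, 'cx': 307.6971, 'cy': 245.8381, 'pose': [[-0.6885, 0.4123, -0.5966, -0.3099], [-0.7251, -0.4034, 0.5581, 0.7486], [-0.0105, 0.8169, 0.5767, 0.9495], [0.0, 0.0, 0.0, 1.0]]}
side {'img': (480, 640, 3), 'fov_y': 45.6546, 'cx': 325.065, 'cy': 230.5037, 'pose': [[-0.9076, 0.3288, -0.2609, 0.1553], [-0.4195, -0.6885, 0.5917, 0.8212], [0.0149, 0.6464, 0.7628, 1.2469], [0.0, 0.0, 0.0, 1.0]]}
wrist {'img': (480, 640, 3), 'fov_y': 60.1808, 'cx': 316.5713, 'cy': 244.3456, 'pose': [[0.2591, 0.9222, 0.287, 0.2026], [-0.9658, 0.2482, 0.0744, -0.4629], [-0.0026, -0.2964, 0.955, 0.3744], [0.0, 0.0, 0.0, 1.0]]}
```

View pics/scene0.png

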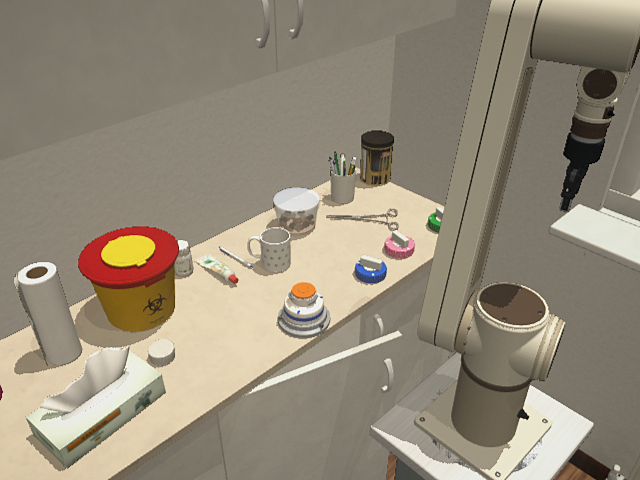

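View pics/side0.png

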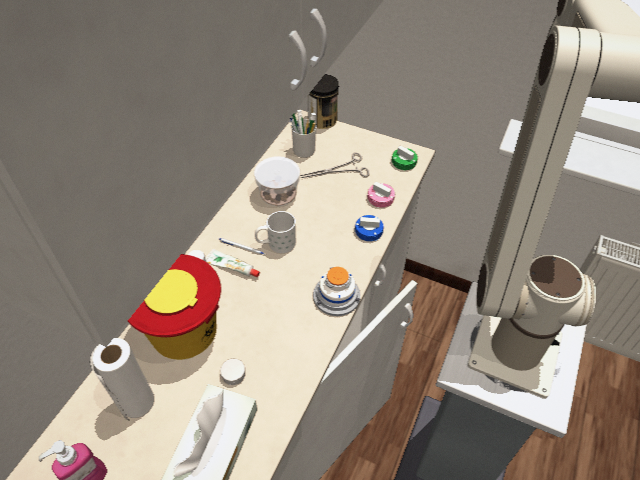

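Blue lid is at scene (371,268) and side (369,227). The jar with its orange seal is at scene (303,290) and side (338,275). Green and pink look-alikes stand to the right of the lid, further from the jar.

```bash
cat > h.py <<'E'
import numpy as np,cv2
from workcell import telemetry,vision
from scipy.spatial.transform import Rotation as R
def ray(c,u,v):
    f=240/np.tan(np.radians(c["fov_y"])/2)
    P=np.array(c["pose"]);d=P[:3,:3]@np.array([(u-c["cx"])/f,-(v-c["cy"])/f,-1]);return P[:3,3],d/np.linalg.norm(d)
def plane(c,u,v,z):
    o,d=ray(c,u,v);return o+d*(z-o[2])/d[2]
def tri(c1,p1,c2,p2):
    A=[];b=[]
    for c,p in((c1,p1),(c2,p2)):
        o,d=ray(c,*p);M=np.eye(3)-np.outer(d,d);A.append(M);b.append(M@o)
    return np.linalg.lstsq(np.vstack(A),np.hstack(b),rcond=None)[0]
def hsv(c): return cv2.cvtColor(c["img"],cv2.COLOR_RGB2HSV)
def mask(c,lo,hi): return cv2.inRange(hsv(c),lo,hi)
def blobs(m,amin=30):
    n,l,s,ce=cv2.connectedComponentsWithStats(m)
    return [(ce[i].round(1).tolist(),s[i].tolist(),l==i) for i in range(1,n) if s[i][4]>=amin]
BLUE=((105,120,50),(130,255,255)); ORANGE=((5,150,120),(18,255,255))
E
python3 - <<'E'
from h import *
C={n:np.load(f"pics/{n}0.npy",allow_pickle=True).item() for n in("scene","side")}
seal={}
for n,c in C.items():
    for k,l in(("blue",BLUE),("or",ORANGE)):
        for b in blobs(mask(c,*l),25):
            print(n,k,b[0],b[1],plane(c,*b[0],.02 if k=="blue" else .094).round(3))
            if k=="or" and 250<b[0][0]<360 and b[1][4]>150: seal[n]=b[0]
print(seal, tri(C["scene"],seal["scene"],C["side"],seal["side"]))
ims=[cv2.resize(C["scene"]["img"][220:350,260:420],None,fx=2.5,fy=2.5,interpolation=3),cv2.resize(C["side"]["img"][195:325,290:450],None,fx=2.5,fy=2.5,interpolation=3)]
cv2.imwrite("pics/crop.png",np.hstack(ims)[:,:,::-1])
E
```

```text
scene blue [371.7, 272.6] [356, 262, 31, 21, 287] [ 0.451 -0.186  0.02 ]
scene blue [306.6, 317.9] [292, 311, 31, 10, 57] [0.443 0.051 0.02 ]
scene or [303.1, 289.9] [292, 282, 23, 16, 294] [0.457 0.047 0.094]
scene or [94.8, 426.9] [68, 409, 51, 39, 117] [0.437 0.567 0.094]
side blue [369.2, 216.0] [363, 215, 12, 3, 25] [ 0.483 -0.235  0.02 ]
side blue [368.5, 231.9] [355, 219, 28, 22, 322] [ 0.462 -0.178  0.02 ]
side blue [336.3, 299.6] [321, 293, 32, 10, 59] [0.452 0.068 0.02 ]
side or [337.4, 275.5] [327, 267, 21, 18, 303] [0.46  0.047 0.094]
{'scene': [303.1, 289.9], 'side': [337.4, 275.5]} [0.46194557 0.04283826 0.0882464 ]
```

View pics/crop.png

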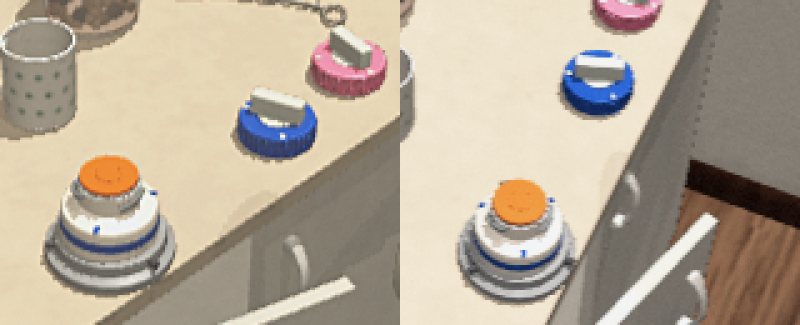

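The crop shows the lid's bar and white dashes, and the jar's blue dashes on its white shoulder. The jar is near (0.46, 0.047) and the lid near (0.46, -0.185). Next I'll move between them so the wrist camera sees both.

```bash
python3 -m inch '[[[0,0,0],[0.109,-0.08,0],-1],[[0,0,0],[0.109,-0.08,0],-1],[[0,0,0],[0.109,-0.08,0],-1],[[0,0,0],[0.109,-0.08,0],-1],[[0,0,0],[0.109,-0.08,0],-1],[[0,0,0],[0.109,-0.08,0],-1],[[0,0,0],[0.109,-0.08,0],-1],[[0,0,0],[0.109,-0.08,0],-1],[[0,0,0],[0.109,-0.08,0],-1],[[0,0,0],[0.109,-0.08,0],-1]]'; python3 -m inch '[[[0,0,0],[0.109,-0.08,0],-1],[[0,0,0],[0.109,-0.08,0],-1],[[0,0,0],[0.109,-0.08,0],-1],[[0,0,0],[0,0,0],-1],[[0,0,0],[0,0,0],-1]]'
python3 - <<'E'
from h import *
c=vision.camera("wrist");np.save("pics/w1.npy",c,allow_pickle=True);cv2.imwrite("pics/w1.png",c["img"][:,:,::-1])
print(np.round(c["pose"],3).tolist())
for k,l in(("blue",BLUE),("or",ORANGE)):
    for b in blobs(mask(c,*l),8): print(k,b[0],b[1],plane(c,*b[0],.025 if k=="blue" else .094).round(4))
E
```

```text
clock: 0.98
eef_pos: [0.3839, -0.1643, 0.25]
tool_rot: [0.991, 0.131, 0.0, 0.0]
ft_force: [0.4, -1.2, -0.0]
grip_width: 0.0856
grasp_force: 0.0
clock: 1.4
eef_pos: [0.4599, -0.0693, 0.2493]
tool_rot: [0.991, 0.133, -0.001, -0.0]
ft_force: [-0.7, -0.2, -0.3]
grip_width: 0.0857
grasp_force: 0.0
[[0.264, 0.921, 0.287, 0.533], [-0.965, 0.252, 0.078, -0.049], [-0.001, -0.298, 0.955, 0.374], [0.0, 0.0, 0.0, 1.0]]
blue [182.1, 123.7] [179, 120, 8, 9, 51] [0.4977 0.0544 0.025 ]
blue [227.8, 150.8] [202, 122, 38, 63, 132] [0.4863 0.0144 0.025 ]
blue [237.3, 190.6] [236, 186, 3, 9, 13] [ 4.56e-01 -1.00e-04  2.50e-02]
blue [457.7, 230.3] [414, 190, 95, 90, 4142] [ 0.4726 -0.1932  0.025 ]
blue [215.5, 217.6] [211, 214, 10, 8, 42] [0.4279 0.0132 0.025 ]
or [158.1, 185.0] [118, 146, 81, 80, 4934] [0.4607 0.0429 0.094 ]
```

View pics/w1.png

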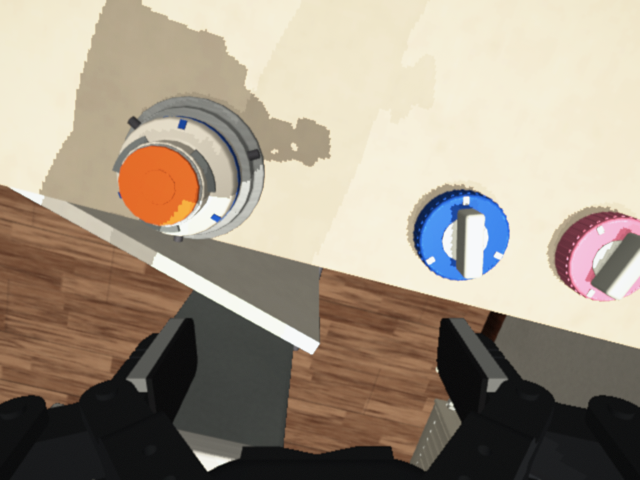

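The wrist view shows the jar with its orange seal at (158,185). Its blue dashes are at (182,124) and (215,218), with a third near (119,194). The lid is at (460,233), its bar running almost vertically in the image, with white dashes at (466,201), (431,260) and (498,255).

```bash
cat >> h.py <<'E'
def lidfit(c,z=.025):
    m=mask(c,*BLUE);b=max(blobs(m,500),key=lambda b:b[1][4]);bl=b[2].astype(np.uint8)*255
    cn=max(cv2.findContours(bl,0,1)[0],key=cv2.contourArea);hull=cv2.convexHull(cn)
    ins=cv2.fillConvexPoly(np.zeros_like(bl),hull,255)
    wh=cv2.inRange(hsv(c),(0,0,120),(180,90,255))&ins
    return b[0],hull,[(x[0],x[1][4],plane(c,*x[0],z).round(4)) for x in blobs(wh,6)]
E
python3 - <<'E'
from h import *
c=np.load("pics/w1.npy",allow_pickle=True).item()
b,h,w=lidfit(c);print(b);[print(x) for x in w]
print("ell",cv2.fitEllipse(h))
for z in(.062,.066):
    for b in blobs(mask(c,(105,80,30),(130,255,255)),4):
        if b[0][0]<300: print(z,b[0],b[1],plane(c,*b[0],z).round(4))
m=mask(c,*ORANGE);cn=max(cv2.findContours(m,0,1)[0],key=cv2.contourArea);e=cv2.fitEllipse(cn);print("seal",e,plane(c,*e[0],.094))
E
```

```text
[457.7, 230.3]
([465.9, 200.2], 59, array([ 0.4995, -0.1904,  0.025 ]))
([474.2, 244.3], 1310, array([ 0.4644, -0.2119,  0.025 ]))
([450.5, 239.9], 448, array([ 0.4627, -0.1903,  0.025 ]))
([497.6, 255.2], 49, array([ 0.4604, -0.2358,  0.025 ]))
([430.2, 260.1], 51, array([ 0.4402, -0.1795,  0.025 ]))
ell ((460.9988708496094, 234.37635803222656), (89.17088317871094, 94.96534729003906), 75.68985748291016)
0.062 [182.0, 123.8] [178, 119, 9, 10, 61] [0.5013 0.0435 0.062 ]
0.062 [226.4, 155.2] [191, 118, 50, 90, 232] [0.4879 0.008  0.062 ]
0.062 [215.6, 217.8] [211, 214, 10, 8, 50] [0.4389 0.0065 0.062 ]
0.066 [182.0, 123.8] [178, 119, 9, 10, 61] [0.5017 0.0423 0.066 ]
0.066 [226.4, 155.2] [191, 118, 50, 90, 232] [0.4884 0.0073 0.066 ]
0.066 [215.6, 217.8] [211, 214, 10, 8, 50] [0.4401 0.0058 0.066 ]
seal ((158.28489685058594, 185.10841369628906), (74.8343505859375, 82.5567855834961), 130.5618438720703) [0.46068676 0.04274241 0.094     ]
```

```bash
python3 -m inch '[[[0,0,0],[-0.019,0.0866,0.0667],-1],[[0,0,0],[-0.019,0.0866,0.0667],-1],[[0,0,0],[-0.019,0.0866,0.0667],-1],[[0,0,0],[-0.019,0.0866,0.0667],-1],[[0,0,0],[-0.019,0.0866,0.0667],-1],[[0,0,-0.0115],[0,0,0],-1],[[0,0,0],[0,0,0],-1],[[0,0,0],[0,0,0],-1]]'
python3 - <<'E'
from h import *
c=vision.camera("wrist");np.save("pics/w2.npy",c,allow_pickle=True);cv2.imwrite("pics/w2.png",c["img"][:,:,::-1])
o=telemetry.get_obs();r=R.from_quat(o["tool_rot"]).as_matrix();print(o["eef_pos"],r.round(4).tolist())
b,h,w=lidfit(c)
for x in w: print(x)
s=c; m=mask(c,*BLUE);[print(b[0],b[1]) for b in blobs(m,20)]
E
```

```text
clock: 2.12
eef_pos: [0.4643, -0.2052, 0.1499]
tool_rot: [0.986, 0.164, -0.0, -0.0]
ft_force: [-0.4, -0.1, -0.2]
grip_width: 0.0855
grasp_force: 0.0
[ 0.46484781 -0.20476911  0.15044464] [[0.9455, 0.3256, 0.0003], [0.3256, -0.9455, -0.0001], [0.0002, 0.0001, -1.0]]
([312.0, 180.1], 111, array([ 0.4994, -0.1898,  0.025 ]))
([312.8, 240.8], 3960, array([ 0.4634, -0.2026,  0.025 ]))
([375.4, 221.8], 8, array([ 0.4877, -0.2354,  0.025 ]))
([376.0, 232.5], 6, array([ 0.4814, -0.2383,  0.025 ]))
([374.9, 243.4], 11, array([ 0.4745, -0.2402,  0.025 ]))
([251.5, 245.0], 8, array([ 0.4482, -0.1668,  0.025 ]))
([372.2, 252.9], 8, array([ 0.468 , -0.2409,  0.025 ]))
([254.7, 255.0], 7, array([ 0.4424, -0.1706,  0.025 ]))
([266.1, 262.2], 93, array([ 0.4401, -0.1789,  0.025 ]))
([360.6, 261.0], 97, array([ 0.4605, -0.2359,  0.025 ]))
[313.0, 224.7] [250, 167, 127, 124, 7841]
```

View pics/w2.png

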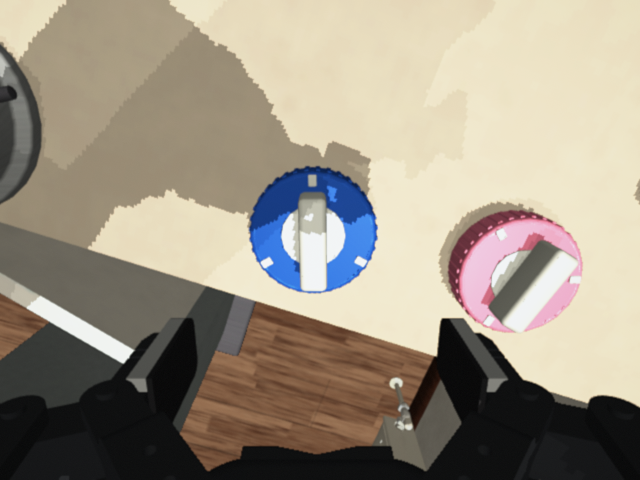

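The lid is centred under the gripper at (312,235), with its bar vertical in the image, i.e. along tool x. The pink look-alike, at (515,270), is clear of the fingers.

```bash
python3 -m inch '[[[0,0,-0.0019],[0.0097,-0.0083,0.08],-1],[[0,0,0],[0,0,0.08],-1],[[0,0,0],[0,0,0.08],-1],[[0,0,0],[0,0,0.06],-1],[[0,0,0],[0,0,0.04],-1],[[0,0,0],[0,0,0],-1],[[0,0,0],[0,0,0],-1]]'; python3 -m inch '[[[0,0,0],[0,0,0],1],[[0,0,0],[0,0,0],1],[[0,0,0],[0,0,0],1],[[0,0,0],[0,0,0],1],[[0,0,0],[0,0,0],1],[[0,0,0],[0,0,0],1],[[0,0,0],[0,0,0],1],[[0,0,0],[0,0,0],1]]'
```

```text
clock: 2.75
eef_pos: [0.4675, -0.2002, 0.0485]
tool_rot: [0.985, 0.173, -0.0, -0.0]
ft_force: [0.1, 0.1, -0.1]
grip_width: 0.0856
grasp_force: 0.0
clock: 3.42
eef_pos: [0.4679, -0.2008, 0.0486]
tool_rot: [0.985, 0.173, 0.0, 0.0]
ft_force: [-0.4, 1.1, 5.0]
grip_width: 0.0149
grasp_force: 60.0
```

```bash
python3 -m inch '[[[0,0,0],[0,0,-0.04],1],[[0,0,0],[0,0,-0.09],1],[[0,0,0],[0,0,-0.1],1],[[0,0,0],[0,0,-0.1],1],[[0,0,0],[0,0,-0.1],1],[[0,0,0],[0,0,0],1]]'; python3 -m inch '[[[0,0,0],[0.0317,-0.0964,0],1],[[0,0,0],[0.0317,-0.0964,0],1],[[0,0,0],[0.0317,-0.0964,0],1],[[0,0,0],[0.0317,-0.0964,0],1],[[0,0,0],[0.0317,-0.0964,0],1],[[0,0,0],[0.0317,-0.0964,0],1],[[0,0,0],[0.0317,-0.0964,0],1],[[0,0,0],[0.0317,-0.0964,0],1]]';python3 -m inch '[[[0,0,0.0137],[0,0,0],1],[[0,0,0.0137],[0,0,0],1],[[0,0,0.0137],[0,0,0],1],[[0,0,0.0137],[0,0,0],1],[[0,0,0],[0,0,0],1],[[0,0,0],[0,0,0],1],[[0,0,0],[0,0,0],1]]'
python3 - <<'E'
from h import *
o=telemetry.get_obs();r=R.from_quat(o["tool_rot"]);print(o["eef_pos"],r.as_matrix().round(4).tolist(),o["grip_width"],o["ft_force"],o["ft_torque"])
cs=[]
for n in("scene","side","wrist"):
    c=vision.camera(n);np.save(f"pics/{n}3.npy",c,allow_pickle=True);cs.append(c["img"])
    for k,l in(("blue",BLUE),("or",ORANGE)):
        for b in blobs(mask(c,*l),20): print(n,k,b[0],b[1])
a=np.hstack([cv2.resize(cs[0][190:350,230:390],(400,400),interpolation=3),cv2.resize(cs[1][180:340,260:420],(400,400),interpolation=3)])
cv2.imwrite("pics/c3.png",a[:,:,::-1]);cv2.imwrite("pics/w3.png",cs[2][:,:,::-1])
E
```

```text
clock: 3.92
eef_pos: [0.4706, -0.202, 0.1827]
tool_rot: [0.985, 0.173, 0.004, 0.003]
ft_force: [1.1, -0.8, -0.5]
grip_width: 0.0143
grasp_force: 59.2
clock: 4.58
eef_pos: [0.4594, 0.0441, 0.1759]
tool_rot: [0.985, 0.173, -0.001, -0.0]
ft_force: [0.6, -0.5, -1.1]
grip_width: 0.0146
grasp_force: 59.2
clock: 5.17
eef_pos: [0.4607, 0.0197, 0.1762]
tool_rot: [1.0, 0.016, -0.001, -0.009]
ft_force: [0.6, -0.7, -1.0]
grip_width: 0.0147
grasp_force: 59.4
[0.46070541 0.0196885  0.17624565] [[0.9995, 0.0321, -0.0023], [0.0321, -0.9993, 0.0185], [-0.0017, -0.0186, -0.9998]] 0.014749319059206104 [ 0.59427125 -0.6979418  -0.96914189] [-0.00143521 -0.02020458 -0.01468062]
scene blue [309.6, 271.3] [293, 257, 35, 26, 442]
scene blue [303.9, 317.6] [286, 311, 37, 10, 68]
scene or [303.0, 290.0] [292, 282, 23, 16, 289]
scene or [94.9, 427.4] [68, 409, 52, 40, 172]
side blue [341.3, 262.0] [326, 248, 33, 25, 444]
side blue [337.1, 299.9] [322, 295, 31, 8, 56]
side or [336.9, 277.4] [327, 270, 22, 15, 234]
wrist blue [314.7, 176.1] [283, 166, 60, 31, 92]
wrist blue [282.2, 177.8] [279, 173, 8, 11, 80]
wrist blue [316.6, 274.1] [216, 207, 203, 154, 14955]
wrist or [245.2, 233.1] [227, 215, 46, 48, 480]
```

View pics/c3.png

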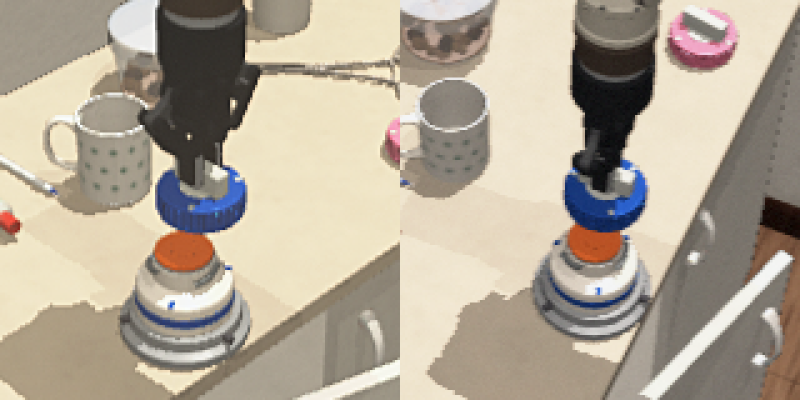

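View pics/w3.png

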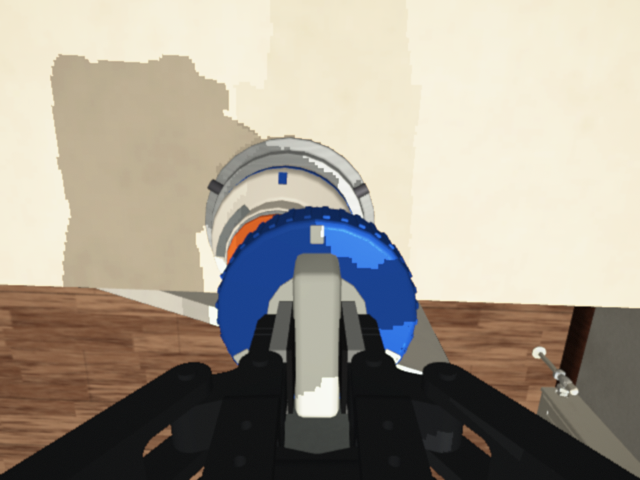

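The lid is held in the gripper beside the jar mouth. It has drifted in y during the turn and tilts slightly, so I'm re-reading the state after a pause.

```bash
cat > st.py <<'E'
from h import *
o=telemetry.get_obs();m=R.from_quat(o["tool_rot"]).as_matrix()
print("p",np.round(o["eef_pos"],4),"yaw",round(np.arctan2(m[1,0],m[0,0]),4),"z",m[:,2].round(4),"j",np.round(o["joint_pos"],3),"v",np.round(o["joint_vel"],3),"F",np.round(o["ft_force"],2),"T",np.round(o["ft_torque"],3))
E
python3 st.py; python3 -m inch '[[[0,0,0],[0,0,0],1],[[0,0,0],[0,0,0],1],[[0,0,0],[0,0,0],1],[[0,0,0],[0,0,0],1]]' >/dev/null; python3 st.py
```

```text
p [0.461  0.02   0.1767] yaw 0.0331 z [-0.0014  0.0184 -0.9998] j [ 0.032  0.213 -0.228  1.13   0.018  3.141] v [ 0.002 -0.004  0.004  0.    -0.001  0.001] F [ 0.86  0.32 -1.19] T [ 0.011 -0.009  0.036]
p [0.4612 0.0198 0.177 ] yaw 0.0327 z [-8.000e-04  1.830e-02 -9.998e-01] j [ 0.032  0.213 -0.228  1.13   0.018  3.141] v [-0.001  0.001 -0.     0.     0.001  0.   ] F [ 0.22  0.58 -1.46] T [ 0.01  -0.024 -0.031]
```

Joint 6 hit its limit. The thread repeats every 120°, so I'll turn the lid counter-clockwise to jar yaw +120°, which leaves room to screw clockwise.

```bash
python3 -m inch '[[[0,0,-0.0193],[0,0,0],1],[[0,0,-0.0193],[0,0,0],1],[[0,0,-0.0193],[0,0,0],1],[[0,0,-0.0193],[0,0,0],1],[[0,0,-0.0193],[0,0,0],1],[[0,0,-0.0193],[0,0,0],1],[[0,0,-0.0193],[0,0,0],1],[[0,0,-0.0193],[0,0,0],1],[[0,0,-0.0193],[0,0,0],1]]' >/dev/null; python3 -m inch '[[[0,0,-0.0193],[0,0,0],1],[[0,0,-0.0193],[0,0,0],1],[[0,0,-0.0193],[0,0,0],1],[[0,0,-0.0193],[0,0,0],1],[[0,0,-0.0193],[0,0,0],1],[[0,0,-0.0193],[0,0,0],1],[[0,0,-0.0193],[0,0,0],1],[[0,0,-0.0193],[0,0,0],1],[[0,0,0],[0,0,0],1],[[0,0,0],[0,0,0],1]]' ; python3 st.py
python3 - <<'E'
from h import *
o=telemetry.get_obs();m=R.from_quat(o["tool_rot"])
y=np.arctan2(m.as_matrix()[1,0],m.as_matrix()[0,0])
t=R.from_euler('z',2.094)*R.from_quat([1,0,0,0])
print("turn rev",((m.inv()*t).as_rotvec()/(2*np.pi)).round(4),"shift after turn",(t.inv().apply(np.array([.4607,.0427,.176])-o["eef_pos"])/.3).round(4))
E
```

```text
clock: 7.23
eef_pos: [0.4612, 0.0197, 0.177]
tool_rot: [0.502, 0.865, 0.008, -0.005]
ft_force: [0.5, 0.4, -1.1]
grip_width: 0.0149
grasp_force: 59.4
p [0.4612 0.0197 0.177 ] yaw 2.0909 z [-8.000e-04  1.830e-02 -9.998e-01] j [ 0.031  0.213 -0.228  1.13   0.018  1.082] v [-0.     0.     0.     0.    -0.001  0.006] F [ 0.49  0.42 -1.07] T [-0.037  0.003  0.041]
turn rev [ 0.0013 -0.0026 -0.0005] shift after turn [0.0672 0.0368 0.0033]
```

```bash
python3 -m inch '[[[0.0013,-0.0026,-0.0005],[0,0,0],1],[[0,0,0],[-0.1,0.0368,0],1],[[0,0,0],[-0.1,0,0],1],[[0,0,0],[0,0,0],1],[[0,0,0],[0,0,0],1],[[0,0,0],[0,0,0],1]]' >/dev/null; python3 st.py
python3 - <<'E'
from h import *
o=telemetry.get_obs();c=vision.camera("wrist");np.save("pics/w4.npy",c,allow_pickle=True);cv2.imwrite("pics/w4.png",c["img"][:,:,::-1])
m=mask(c,*ORANGE);cn=max(cv2.findContours(m,0,1)[0],key=cv2.contourArea);e=cv2.fitEllipse(cn)
print("seal",e,cv2.boundingRect(cn),plane(c,*e[0],.094))
for b in blobs(mask(c,(105,80,30),(130,255,255)),15): print(b[0],b[1],plane(c,*b[0],.066).round(4))
w=cv2.inRange(hsv(c),(0,0,120),(180,90,255))
b,h,ws=lidfit(c,o["eef_pos"][2]-.047+.025)
for x in ws:
    if x[1]>30: print("lid",x)
E
```

```text
p [ 0.5003 -0.0265  0.1766] yaw 2.0956 z [-1.1e-03  1.0e-04 -1.0e+00] j [-0.053  0.288 -0.128  1.156  0.     0.993] v [ 0.013 -0.012 -0.012 -0.001  0.001 -0.006] F [ 0.23  0.29 -1.16] T [0.027 0.028 0.035]
seal ((314.6407775878906, 105.67586517333984), (107.95575714111328, 114.66284942626953), 174.2596893310547) (270, 44, 103, 119) [0.45888729 0.04268049 0.094     ]
[315.4, 21.8] [311, 16, 10, 13, 110] [0.4385 0.0786 0.066 ]
[252.6, 146.5] [247, 141, 12, 12, 87] [0.4393 0.0073 0.066 ]
[380.7, 145.4] [375, 140, 13, 12, 92] [0.5006 0.0434 0.066 ]
[316.5, 273.9] [216, 207, 202, 152, 15071] [ 0.508  -0.0405  0.066 ]
[559.6, 316.6] [554, 313, 12, 8, 59] [0.6548 0.0112 0.066 ]
lid ([316.5, 234.0], 262, array([0.4829, 0.003 , 0.1546]))
lid ([316.6, 310.0], 4710, array([ 0.4984, -0.0237,  0.1546]))
lid ([241.7, 353.1], 71, array([ 0.4818, -0.0555,  0.1546]))
lid ([391.9, 353.2], 65, array([ 0.5344, -0.0251,  0.1546]))
lid ([281.4, 352.4], 50, array([ 0.4955, -0.0472,  0.1546]))
lid ([351.9, 352.4], 53, array([ 0.5202, -0.0329,  0.1546]))
```

View pics/w4.png

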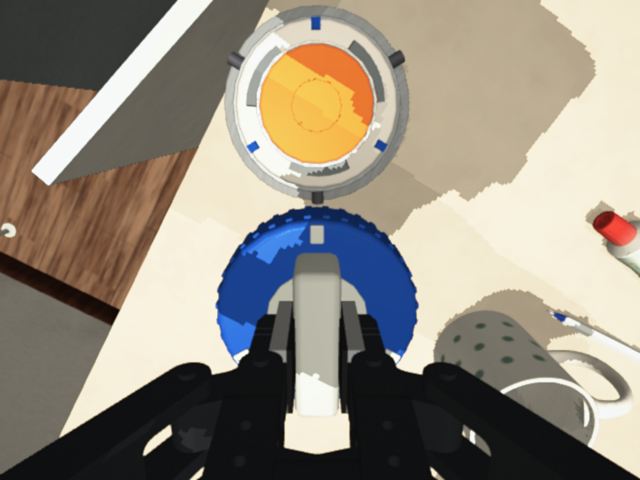

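The jar's three dashes at (315,22), (253,147) and (381,145) give centre (0.4598, 0.043) and yaw 0.009. The held lid is centred on the same image column (316). The jar therefore lies 80.4 mm ahead along tool x.

```bash
python3 -m inch '[[[0,0,0],[0.0893,0,0],1],[[0,0,0],[0.0893,0,0],1],[[0,0,0],[0.0893,0,0],1],[[0,0,0],[0,0,0.05],1],[[0,0,0],[0,0,0.05],1],[[0,0,0],[0,0,0.03],1],[[0,0,0],[0,0,0],1],[[0,0,0],[0,0,0],1],[[0,0,0],[0,0,0],1]]' ; python3 st.py
```

```text
clock: 8.53
eef_pos: [0.4609, 0.0429, 0.1385]
tool_rot: [0.499, 0.867, 0.0, 0.0]
ft_force: [0.2, 0.3, -1.1]
grip_width: 0.0147
grasp_force: 59.4
p [0.4609 0.0429 0.1385] yaw 2.0968 z [ 1.e-03  1.e-04 -1.e+00] j [ 0.093  0.251 -0.288  1.031 -0.     1.138] v [-0.005 -0.003  0.01  -0.002 -0.001  0.   ] F [ 0.21  0.27 -1.07] T [ 0.023 -0.1    0.033]
```

```bash
python3 -m inch '[[[0,0,0],[0.0012,-0.002,0.013],1],[[0,0,0],[0,0,0.013],1],[[0,0,0],[0,0,0.013],1],[[0,0,0],[0,0,0],1],[[0,0,0],[0,0,0],1],[[0,0,0],[0,0,0],1]]' ; python3 st.py
```

```text
clock: 9.03
eef_pos: [0.4598, 0.0428, 0.1262]
tool_rot: [0.499, 0.867, 0.0, 0.0]
ft_force: [0.5, -0.4, -1.2]
grip_width: 0.0145
grasp_force: 59.4
p [0.4598 0.0428 0.1262] yaw 2.0968 z [ 1.e-04  1.e-04 -1.e+00] j [ 0.093  0.263 -0.308  1.     0.     1.138] v [ 0.    -0.004  0.002  0.001 -0.     0.   ] F [ 0.48 -0.41 -1.19] T [-0.015  0.068 -0.029]
```

```bash
python3 -m inch '[[[0,0,0],[0,0,0.0033],1],[[0,0,0],[0,0,0],1],[[0,0,0],[0,0,0],1]]';  python3 st.py
```

```text
clock: 9.28
eef_pos: [0.4598, 0.0428, 0.1253]
tool_rot: [0.499, 0.867, 0.0, 0.0]
ft_force: [-0.6, 0.1, -1.2]
grip_width: 0.0149
grasp_force: 59.4
p [0.4598 0.0428 0.1253] yaw 2.0969 z [ 3.e-04  1.e-04 -1.e+00] j [ 0.093  0.263 -0.309  0.998  0.     1.138] v [ 0.002 -0.001 -0.    -0.001 -0.     0.001] F [-0.63  0.1  -1.21] T [0.003 0.042 0.006]
```

```bash
for i in 1 2; do python3 -m inch '[[[0,0,0],[0,0,0.0025],1],[[0,0,0],[0,0,0],1],[[0,0,0],[0,0,0],1]]'|grep -E 'eef|ft';done; python3 st.py
```

```text
eef_pos: [0.4597, 0.0429, 0.1245]
ft_force: [-0.0, -0.4, -2.4]
eef_pos: [0.4598, 0.0429, 0.1237]
ft_force: [1.0, -0.9, -0.9]
p [0.4598 0.0429 0.1237] yaw 2.097 z [ 2.e-04  0.e+00 -1.e+00] j [ 0.093  0.265 -0.312  0.994  0.     1.138] v [ 0.    -0.002 -0.    -0.001 -0.001  0.001] F [ 0.98 -0.91 -0.91] T [ 0.055 -0.007  0.03 ]
```

```bash
python3 -m inch '[[[0,0,0],[0,0,0.0018],1],[[0,0,0],[0,0,0],1],[[0,0,0],[0,0,0],1]]'|grep -E 'eef|ft'
```

```text
eef_pos: [0.4597, 0.0428, 0.1232]
ft_force: [0.1, 0.5, -1.0]
```

```bash
python3 -m inch '[[[0,0,0],[0,0,0.0018],1],[[0,0,0],[0,0,0],1],[[0,0,0],[0,0,0],1]]'|grep -E 'eef|ft'
```

```text
eef_pos: [0.4598, 0.0428, 0.1227]
ft_force: [-0.1, -0.7, -0.3]
```

```bash
python3 -m inch '[[[0,0,0],[0,0,0.0015],1],[[0,0,0],[0,0,0],1],[[0,0,0],[0,0,0],1]]'|grep -E 'eef|ft'
```

```text
eef_pos: [0.4597, 0.0428, 0.1222]
ft_force: [-0.2, -0.2, -1.6]
```

```bash
python3 -m inch '[[[0,0,0],[0,0,0.001],1],[[0,0,0],[0,0,0],1],[[0,0,0],[0,0,0],1]]'|grep -E 'eef|ft'
```

```text
eef_pos: [0.4598, 0.0428, 0.1219]
ft_force: [-0.1, 0.7, -1.7]
```

```bash
python3 -m inch '[[[0,0,0],[0,0,0.001],1],[[0,0,0],[0,0,0],1],[[0,0,0],[0,0,0],1]]'|grep -E 'eef|ft'
```

```text
eef_pos: [0.4598, 0.0428, 0.1216]
ft_force: [-0.3, 0.4, -1.6]
```

Still no contact. I'll continue in 0.3 to 0.4 mm steps.

```bash
python3 -m inch '[[[0,0,0],[0,0,0.0013],1],[[0,0,0],[0,0,0],1],[[0,0,0],[0,0,0],1]]'|grep -E 'eef|ft'
```

```text
eef_pos: [0.4598, 0.0429, 0.1212]
ft_force: [-0.6, -0.1, 0.5]
```

```bash
python3 -m inch '[[[0,0,0],[0,0,0.0013],1],[[0,0,0],[0,0,0],1],[[0,0,0],[0,0,0],1]]'|grep -E 'eef|ft'
```

```text
eef_pos: [0.4598, 0.0428, 0.1208]
ft_force: [0.1, 1.0, -0.0]
```

```bash
python3 -m inch '[[[0,0,0],[0,0,0.0013],1],[[0,0,0],[0,0,0],1],[[0,0,0],[0,0,0],1]]'|grep -E 'eef|ft'
```

```text
eef_pos: [0.4598, 0.0429, 0.1205]
ft_force: [0.1, 0.5, -0.4]
```

```bash
python3 -m inch '[[[0,0,0],[0,0,0.0013],1],[[0,0,0],[0,0,0],1],[[0,0,0],[0,0,0],1]]'|grep -E 'eef|ft'
```

```text
eef_pos: [0.4599, 0.0429, 0.1202]
ft_force: [0.3, 0.1, 0.2]
```

```bash
python3 -m inch '[[[0,0,0],[0,0,0.0013],1],[[0,0,0],[0,0,0],1],[[0,0,0],[0,0,0],1]]'|grep -E 'eef|ft'
```

```text
eef_pos: [0.4599, 0.0428, 0.1199]
ft_force: [-0.7, -0.1, 2.2]
```

```bash
python3 -m inch '[[[0,0,0],[0,0,0.001],1],[[0,0,0],[0,0,0],1],[[0,0,0],[0,0,0],1]]'|grep -E 'eef|ft'; python3 -c "
from h import *
c=vision.camera('side');np.save('pics/s5.npy',c,allow_pickle=True);d=vision.camera('scene')
a=np.hstack([cv2.resize(d['img'][220:350,235:365],(400,400),interpolation=3),cv2.resize(c['img'][210:340,270:400],(400,400),interpolation=3)])
cv2.imwrite('pics/c5.png',a[:,:,::-1])"
```

```text
eef_pos: [0.46, 0.0429, 0.1197]
ft_force: [-0.2, 0.5, 3.8]
```

View pics/c5.png

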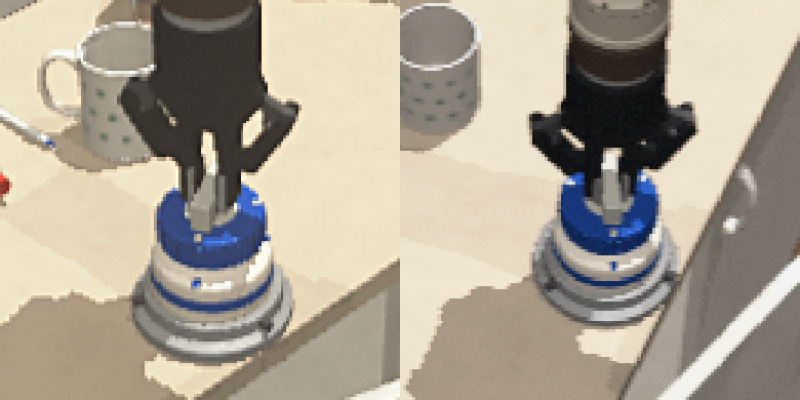

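The lid sits level over the neck, and about 5 N on the seal was felt at TCP z 0.1197, with contact near 0.1203. That makes the seal low, so I expect the pegs to touch around 1.0 rad. I'll ease the push slightly and turn clockwise.

```bash
python3 -m inch '[[[0,0,0],[0,0,-0.001],1],[[0,0,0],[0,0,0],1]]'|grep -E 'ft'; python3 -m inch '[[[0,0,0.015],[0,0,0],1],[[0,0,0.015],[0,0,0],1],[[0,0,0.015],[0,0,0],1],[[0,0,0.015],[0,0,0],1],[[0,0,0.015],[0,0,0],1],[[0,0,0],[0,0,0],1],[[0,0,0],[0,0,0],1]]'>/dev/null; python3 st.py
```

```text
ft_force: [-1.4, -0.1, 3.3]
p [0.4602 0.0429 0.1198] yaw 1.628 z [ 9.e-04  1.e-04 -1.e+00] j [ 0.093  0.27  -0.317  0.983  0.     1.606] v [ 0.    -0.     0.    -0.    -0.    -0.004] F [-0.88  0.27  3.13] T [ 0.04  -0.047 -0.085]
```

```bash
python3 -m inch '[[[0,0,0.01],[0,0,0],1],[[0,0,0.01],[0,0,0],1],[[0,0,0.01],[0,0,0],1],[[0,0,0],[0,0,0],1],[[0,0,0],[0,0,0],1]]'>/dev/null; python3 st.py
```

```text
p [0.46   0.0429 0.1198] yaw 1.44 z [ 6.e-04  1.e-04 -1.e+00] j [ 0.093  0.27  -0.317  0.983  0.     1.794] v [ 0.     0.    -0.002 -0.    -0.001  0.003] F [0.28 0.03 2.35] T [ 0.05  -0.084 -0.021]
```

```bash
python3 -m inch '[[[0,0,0.008],[0,0,0],1],[[0,0,0.008],[0,0,0],1],[[0,0,0],[0,0,0],1]]'>/dev/null; python3 st.py
```

```text
p [0.4599 0.0429 0.1197] yaw 1.3381 z [ 5.e-04  1.e-04 -1.e+00] j [ 0.093  0.27  -0.317  0.983  0.     1.896] v [ 0.     0.     0.001  0.001 -0.    -0.054] F [0.36 0.51 2.68] T [ 0.049  0.003 -0.047]
```

```bash
python3 -m inch '[[[0,0,0.008],[0,0,0],1],[[0,0,0],[0,0,0],1]]'>/dev/null; python3 st.py
```

```text
p [0.4599 0.0429 0.1197] yaw 1.2882 z [ 4.e-04  2.e-04 -1.e+00] j [ 0.093  0.27  -0.318  0.983  0.     1.946] v [-0.    -0.001  0.001 -0.    -0.    -0.049] F [-0.46 -0.59  3.53] T [ 0.05  -0.032 -0.054]
```

```bash
python3 -m inch '[[[0,0,0.008],[0,0,0],1],[[0,0,0],[0,0,0],1]]'>/dev/null; python3 st.py
```

```text
p [0.4599 0.0429 0.1197] yaw 1.2381 z [ 4.e-04  1.e-04 -1.e+00] j [ 0.093  0.27  -0.318  0.983  0.     1.996] v [-0.    -0.001  0.001  0.001 -0.002 -0.047] F [0.17 0.13 2.75] T [ 0.035 -0.009 -0.034]
```

```bash
python3 -m inch '[[[0,0,0.0065],[0,0,0],1],[[0,0,0],[0,0,0],1]]'>/dev/null; python3 st.py
```

```text
p [0.4599 0.0429 0.1197] yaw 1.1976 z [ 4.e-04  1.e-04 -1.e+00] j [ 0.093  0.27  -0.318  0.983  0.     2.037] v [-0.002 -0.     0.001  0.     0.001 -0.037] F [ 0.15 -0.23  3.21] T [ 0.015  0.005 -0.065]
```

```bash
python3 -m inch '[[[0,0,0.0065],[0,0,0],1],[[0,0,0],[0,0,0],1]]'>/dev/null; python3 st.py
```

```text
p [0.4598 0.0428 0.1197] yaw 1.1566 z [ 3.e-04  1.e-04 -1.e+00] j [ 0.093  0.27  -0.318  0.983  0.     2.078] v [ 0.     0.    -0.001  0.001  0.    -0.036] F [ 0.65 -0.15  2.48] T [-0.014  0.019 -0.061]
```

```bash
python3 -m inch '[[[0,0,0.0065],[0,0,0],1],[[0,0,0],[0,0,0],1]]'>/dev/null; python3 st.py
```

```text
p [0.4598 0.0429 0.1197] yaw 1.1157 z [ 3.e-04  1.e-04 -1.e+00] j [ 0.093  0.27  -0.318  0.983  0.     2.119] v [-0.    -0.    -0.002 -0.    -0.    -0.036] F [-0.41 -0.03  3.19] T [ 0.056  0.088 -0.062]
```

```bash
python3 -m inch '[[[0,0,0.005],[0,0,0],1],[[0,0,0],[0,0,0],1]]'>/dev/null; python3 st.py
```

```text
p [0.4598 0.0429 0.1197] yaw 1.0845 z [ 3.e-04  0.e+00 -1.e+00] j [ 0.093  0.27  -0.318  0.983  0.     2.15 ] v [-0.001  0.001 -0.001  0.001 -0.001 -0.025] F [ 0.13 -0.31  4.68] T [ 0.052  0.051 -0.083]
```

```bash
python3 -m inch '[[[0,0,0.005],[0,0,0],1],[[0,0,0],[0,0,0],1]]'>/dev/null; python3 st.py
```

```text
p [0.4598 0.0429 0.1197] yaw 1.0528 z [ 3.e-04  1.e-04 -1.e+00] j [ 0.093  0.27  -0.318  0.983  0.     2.182] v [-0.     0.001  0.001 -0.002  0.001 -0.026] F [-0.03 -0.05  3.59] T [ 0.011 -0.066 -0.021]
```

```bash
python3 -m inch '[[[0,0,0.005],[0,0,0],1],[[0,0,0],[0,0,0],1]]'>/dev/null; python3 st.py
```

```text
p [0.4598 0.0429 0.1195] yaw 1.0212 z [ 0.e+00  2.e-04 -1.e+00] j [ 0.093  0.27  -0.318  0.983  0.     2.213] v [-0.     0.002  0.001 -0.     0.    -0.025] F [-0.2  -0.41  2.48] T [ 0.022 -0.107 -0.051]
```

```bash
python3 -m inch '[[[0,0,0.004],[0,0,0],1],[[0,0,0],[0,0,0],1]]'>/dev/null; python3 st.py
```

```text
p [0.4597 0.043  0.1195] yaw 0.9963 z [-0.e+00  3.e-04 -1.e+00] j [ 0.093  0.27  -0.318  0.983  0.     2.238] v [ 0.    -0.001  0.001  0.001 -0.001 -0.018] F [-0.33  0.59  1.23] T [ 0.166 -0.11  -0.033]
```

```bash
python3 -m inch '[[[0,0,0.004],[0,0,0],1],[[0,0,0],[0,0,0],1]]'>/dev/null; python3 st.py
```

```text
p [0.4597 0.043  0.1194] yaw 0.971 z [-2.e-04  4.e-04 -1.e+00] j [ 0.093  0.27  -0.318  0.983  0.     2.264] v [ 0.001 -0.     0.     0.001  0.    -0.016] F [1.38 0.39 0.65] T [ 0.196 -0.186  0.069]
```

```bash
python3 -m inch '[[[0,0,0],[0,0,0.001],1],[[0,0,0.002],[0,0,0],1],[[0,0,0.002],[0,0,0],1]]'>/dev/null; python3 st.py; python3 -m inch '[[[0,0,0],[0,0,0],1],[[0,0,0],[0,0,0],1]]'>/dev/null; python3 st.py
```

```text
p [0.4597 0.043  0.1192] yaw 0.9444 z [-0.e+00  4.e-04 -1.e+00] j [ 0.093  0.27  -0.318  0.982  0.     2.29 ] v [ 0.     0.001  0.001  0.001 -0.     0.156] F [0.26 0.83 0.93] T [ 0.316 -0.199  0.411]
p [0.4597 0.043  0.1192] yaw 0.9444 z [-1.e-04  4.e-04 -1.e+00] j [ 0.093  0.27  -0.318  0.982  0.     2.29 ] v [-0.    -0.001 -0.     0.002 -0.001  0.001] F [0.91 1.78 0.22] T [ 0.356 -0.206  0.217]
```

The bite is felt. The tool has followed the lid down 1.1 mm from first seal contact (about 9 N at 8 N/mm), with 0.22 N·m resting torque and about 0.16 rad past touch. That is snug, so I'll release and rise.

```bash
python3 -m inch '[[[0,0,0],[0,0,0],0],[[0,0,0],[0,0,0],0],[[0,0,0],[0,0,0],0],[[0,0,0],[0,0,0],0],[[0,0,0],[0,0,0],0],[[0,0,0],[0,0,0],0]]'; python3 st.py
```

```text
clock: 16.63
eef_pos: [0.4597, 0.0427, 0.1194]
tool_rot: [0.891, 0.455, 0.0, 0.0]
ft_force: [-0.0, 0.0, -0.1]
grip_width: 0.0426
grasp_force: 0.0
p [0.4597 0.0427 0.1194] yaw 0.9438 z [ 1.e-04 -1.e-04 -1.e+00] j [ 0.093  0.27  -0.318  0.982 -0.     2.291] v [ 0.003  0.    -0.001  0.001  0.    -0.001] F [-0.01  0.01 -0.14] T [-0.03  -0.008 -0.023]
```

```bash
python3 -m inch '[[[0,0,0],[0,0,-0.06],0],[[0,0,0],[0,0,-0.1],0],[[0,0,0],[0,0,-0.1],0],[[0,0,0],[0,0,-0.1],0],[[0,0,0],[0,0,0],0],[[0,0,0],[0,0,0],0]]'|grep eef
python3 - <<'E'
from h import *
c=vision.camera("wrist");cv2.imwrite("pics/w6.png",c["img"][:,:,::-1])
b,h,w=lidfit(c,.0955)
P=[]
for x in w:
    if x[1]>40: print(x)
    if 40<x[1]<200:P.append(x[2])
P=np.array(P);ce=P.mean(0);print(ce,[(np.hypot(*d[:2]).round(4),np.arctan2(d[1],d[0]).round(3)) for d in P-ce])
E
```

```text
eef_pos: [0.4612, 0.0429, 0.2293]
([352.8, 186.3], 75, array([0.4995, 0.0569, 0.0955]))
([313.5, 187.6], 95, array([0.479 , 0.0707, 0.0955]))
([266.2, 195.8], 48, array([0.4518, 0.0841, 0.0955]))
([367.9, 204.1], 97, array([0.5008, 0.0419, 0.0955]))
([314.0, 245.7], 3690, array([0.4568, 0.0397, 0.0955]))
([269.0, 266.2], 89, array([0.4242, 0.0457, 0.0955]))
([359.4, 265.4], 89, array([0.4732, 0.0108, 0.0955]))
[0.47141667 0.05168333 0.0955    ] [(np.float64(0.0286), np.float64(0.184)), (np.float64(0.0205), np.float64(1.191)), (np.float64(0.0379), np.float64(2.115)), (np.float64(0.031), np.float64(-0.321)), (np.float64(0.0476), np.float64(-3.016)), (np.float64(0.0409), np.float64(-1.527))]
```

View pics/w6.png

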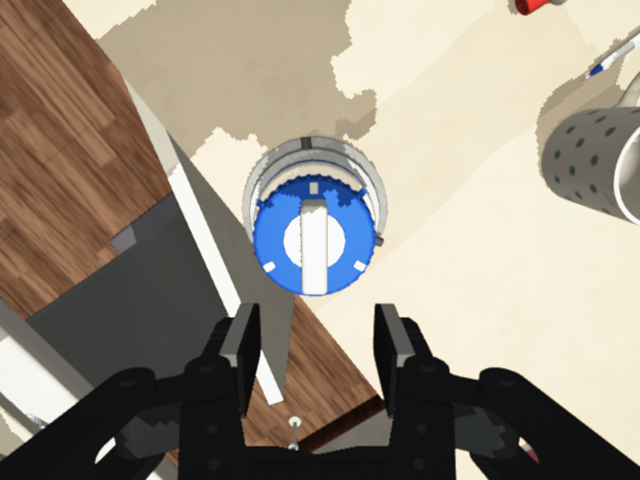

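The lid sits centred at (0.459, 0.042) with its dashes at (313,188), (269,266) and (359,265). They give yaw 0.951, so it did not slip on release, and the robot is clear of everything. Handing in.

```bash
python3 -c "
from workcell import workorder;print(workorder.job_done())"
```

```text
the job is handed in; nothing more can be done
None
```

The blue lid is on the white jar, screwed clockwise to snug at an estimated 9 N on the seal and released, and the job is handed in; no verdict came back.

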